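# Index the sample carousel and load its empty bay

### The job

Push one of the carousel's upright posts to turn it until its empty yellow-rimmed bay comes to the index housing and the spring catch drops into the rim notch (the red button sinks); ease it in by feel, because the catch is not exactly at the yellow mark, and never push on the carousel with more than about 15 newtons. Then gently set the blue-capped chamber flat inside the empty bay and let go, leaving the catch engaged. Leave the jar, the green-lidded box and the bottle where they are.

Things in the scene. Friction and masses are not known exactly. Their poses are not given: they have to be found in the camera images.
- carousel: the carousel's fixed foot with its black index housing; it cannot move. Origin on the vertical turning axis, at bench level; its x axis points from the axis to the yellow mark on the index housing. Do not push on any part of the carousel with more than 15 N
- mark (a point): yellow mark on top of the black index housing, 162 mm from the axis, 92 mm above the bench. The housing is 56 mm wide, spans radius 120 to 175 mm from the axis and 58 to 92 mm above the bench, overhanging the rim, with a foot column outside the rim
- hub (a point): centre of the black platter's top face, on the axis, 50 mm above the bench. The platter turns freely both ways without end, drag 1 to 2.5 N at a post; its aluminium rim reaches radius 142 mm. Its other three bays, at 90, 180 and 270 degrees from the empty one at radius 70 mm, hold white-capped dishes fixed to it, 41 mm across, rising 18 mm above the platter
- post (a point): top of one of four alike upright steel posts fixed on the platter, each 12 mm thick, rising 60 mm above the platter (to 110 mm above the bench), at radius 100 mm from the axis and at 45, 135, 225 and 315 degrees counter-clockwise from the direction of the empty bay; this is the one at 45
- platter (a joint): angle of the empty bay about the upward axis from the carousel's x axis (yellow mark), counter-clockwise from above, rad; starts between 0.9 and 5.4. At 0 or 2 pi the bay faces the yellow mark. The catch drops at one angle somewhere within 0.18 rad of that: it was set by hand up to 20 mm to either side of the mark, differently each time, and this is not measured
- catch_pin (a joint): drop of the sprung catch pin in the housing, m: 0 riding on the rim (red button 13 mm above the housing), 0.008 dropped by itself into the rim notch (button 5 mm up). Pin 8 mm thick, at radius 132 mm; one notch, 12 mm wide, at the empty bay's direction. Dropped, it holds the platter on springs: pushing on at a post gives 1 mm per 4.5 N plus the drag, and it springs back when let go
- bay (a point): centre of the empty bay's floor, on the platter's top face (50 mm above the bench), 70 mm from the carousel axis; moves with the platter. The bay is a yellow rim 45 mm inside, 53 mm outside, 4 mm high
- chamber: loose round imaging chamber, steel with a blue cap, 40 mm across, 20 mm high, about 60 g; origin at the centre of its underside. It stands on the bench to the left or the right of the carousel
- jar: small amber glass jar with a white lid, 48 mm across, 55 mm high; origin at the centre of its underside. It stands on the opposite side of the bench from the chamber. A bystander
- tip_box: closed grey box with a green lid, 84 x 124 x 52 mm; origin at the centre of its underside. A bystander
- bottle: white plastic bottle with a blue cap, 52 mm across, 120 mm high; origin at the centre of its underside. A bystander
Mind the look-alikes: they are no part of the job. What is shaped like the chamber but brown or orange is not meant.

How it is judged (in metres and radians):
On the way, in this order (a step that is already met when the one before it is completed fails the run):
1. the catch has dropped into the rim notch (value of joint catch_pin above 0.006 m), for 0.2 s.
2. the chamber sits flat inside the empty bay, the catch still engaged (value of joint catch_pin above 0.006 m and horizontal distance between chamber and bay below 0.004 m and z of chamber in the frame of carousel between 0.047 and 0.0525 m and angle between chamber's own z axis and vertical below 0.06 rad), for 0.2 s.
At the end, for the whole second after the job is handed in: The catch pin has dropped at least 6 mm into the rim notch, and the chamber sits upright (within 0.06 rad) on the floor of the empty bay, within 4 mm of its centre and its underside 47 to 52.5 mm above the bench, released and at rest, the platter still (all of step 2 and linear speed of chamber below 0.02 m/s and velocity of joint platter between -0.05 and 0.05 rad/s); the robot touches nothing.
It fails at once if the robot pushes on the carousel with more than 15 N (contact force between any of the fingers, the arm and carousel above 15 N).
It fails at once if the chamber is pressed onto the carousel with more than 25 N (contact force between chamber and carousel above 25 N).
It fails at once if the chamber is dropped or thrown (moves faster than 0.3 m/s without being held) (linear speed of chamber above 0.3 m/s and contact force between the fingers and chamber below 0.05 N).
It fails at once if a bystander is moved more than 25 mm (distance of any of jar, tip_box, bottle from where it was at the start of the episode above 0.025 m).
It also fails if it takes over 72 s, if anything falls off the work surface, if the arm or the gripper's body presses on something with over 40 N, if the wrist force passes 120 N, or if a joint passes its speed limit or range.

### The arm

A 7-joint arm with a two-finger parallel gripper is mounted at the origin on the work surface. World frame = base frame: x ahead of the robot, y to its left, z up, the work surface at z = 0. Lengths are in mm, angles in rad, forces in N, time in s.
With the tool pointing down it reaches from about 425 to 1025 mm from the base axis. Payload 9.4 kg.
Tool frame: the origin (TCP) lies midway between the tips of the shut fingers; the grasp point (between the pads) lies 19 mm behind it; z points along the fingers, y is the direction in which the jaws open and shut (so a half turn about z gives the same grasp; the last joint's range is limited). The gripper opens to 93 mm and grips with 3 to 60 N. Pads are 15 mm wide; open, the fingers measure 128 mm over their backs; the gripper's body (75 mm by 188 mm) begins 65 mm behind the grasp point.
Start: joints at [-1.178, 0.599, -0.003, 1.599, 0.002, 0.943, -0.08], TCP at [328.217, 646.45, 218.618] pointing down, gripper open.
Joint ranges: [-2.57, 2.57], [-0.35, 1.97], [-1.29, 1.29], [0.11, 2.56], [-1.05, 4.19], [0.11, 1.86], [-2.63, 2.63]. Speed limits (rad/s): [2.22, 2.22, 3.01, 3.01, 3.14, 3.14, 3.14].

### API

Orientations are given as a unit quaternion [w, x, y, z].
In Python, from workcell import arm, imaging, order, spotter gives the robot as it stands.
- The arm moves only by the tool carry_out, never from a script. Its argument "commands" is one flat list of numbers, 7 for each row, row after row: the turn, a rotation vector about the tool's x, y, z in degrees, then the shift along the tool's x, y, z in mm, then the opening, from 0 (shut) to 1 (fully open). In form: [rx, ry, rz, x, y, z, fingers, rx, ry, rz, x, y, z, fingers, ...]. A call has 1 to 20 rows; each row shifts and turns the pose as measured when the row begins, along the tool's axes as they then stand; what a row does not reach is not made up. A row lasts 1/10 s, in which the tool goes at most 50 mm and 8.59 degrees, less where a joint would pass 70% of its speed; a pose out of reach is approached as far as the arm can. A call is refused whole if a number of a shift passes 50 or a number of a turn 8.59, either way. A call with a gripper value outside its range is refused whole. The fingers move at their own pace and stop on an object; the grip force is fixed at half the most. Time passes only in rows, so rows that do not move let the fingers close. It gives the time, the measured TCP pose, the force and the opening at its end, in the units of the state.
- arm.read_state(): the state, without advancing time (a new reading comes with each control period).
- imaging.grab_frame(name): name is "side" or "top" or "wrist"; returns (picture, depth): 480x640x3 uint8, red, green, blue; 480x640 float32, mm along the optical axis (not along the pixel's ray), 0 where there is no reading.
- imaging.calibration(name): a dict with "camera_matrix" (3x3 intrinsics, pixels), "position" and "rotation" of the camera in the world; the wrist camera has in their place "hand_eye" (4x4, takes a point from camera to tool coordinates, whose origin is the TCP and whose axes are the flange's). Camera axes: x right, y down, z forward; pixel columns grow to the right and rows downward; lengths in mm; the calibration is good to about 2 mm. A picture is of the moment at which its call begins: read the wrist's pose just before it. calibration takes no time and is no camera call.
- order.close_job(): hands the job in, once; it reports no verdict.
Trained networks look in the newest picture that a camera, given by its name, has taken for a name from the list of things; names that differ only in an ending like _2 or _b are one class to them, and where a whole thing is asked for, a point or a joint stands for the part that bears it (a point fixed in the world has none). Each returns a list of dicts, best first, with "p" (0 to 1); they miss things now and then, are a little off and sometimes report something else, mostly with a low value. They report only what shows in the picture. A call takes as long as a camera call. They do not tell look-alikes from the thing itself.
- spotter.find_in(camera, label): "at" ([x, y, z] in mm, in world coordinates, good to about 4 mm: the middle of the surface that is visible of it).
The state is a dict: "time": time; "qpos": joint angles; "dq": joint speeds; "effort": joint torques, N m; "eef_pos": TCP position; "ee_rot": TCP orientation; "wrist_force": force on the tool from outside, world axes, zero at the start; "wrist_torque": the same for the moment, N m; "opening": opening from 0.0 (shut) to 1.0 (fully open).
Only numpy, scipy, OpenCV 4.12 (cv2) and the standard library are available. Lean on these libraries where they do the work, as an engineer would, in place of code of your own. Each camera call takes 0.05 s, during which the arm holds its last target.

## Working session

There is one attempt and no reset: what is moved stays moved. The work goes in short steps, Python scripts to look and compute and a tool call to move; the robot and the scene stay as the last step left them, time stands still between calls to the robot, and variables do not carry over. Pictures are saved under pics/ and viewed, and the job is handed in when it is done.

Besides the shell and the picture viewer there is one more tool, called after "Call:" by a JSON object that holds its "op" and its "data". carry_out: Moves the arm, as the interface text tells. Its arguments: {"type":"object","properties":{"commands":{"type":"array"}},"required":["commands"]}

```bash
ls; mkdir -p pics; python3 - <<'E'
from workcell import arm, imaging, order, spotter
import cv2,numpy as np
s=arm.read_state();print(s)
for n in ["side","top","wrist"]:
    p,d=imaging.grab_frame(n);cv2.imwrite(f"pics/{n}0.png",p[:,:,::-1]);np.save(f"pics/{n}0.npy",d)
    print(n,imaging.calibration(n))
for l in ["carousel","mark","chamber","jar","tip_box","bottle","post","bay"]:
    try: print(l,spotter.find_in("top",l))
    except Exception as e: print(l,e)
E
```

```text
pics
{'time': 0.0, 'qpos': array([-1.1776899 ,  0.60013266, -0.00254621,  1.60013335,  0.00176776,
        0.94292493, -0.07977015]), 'dq': array([-0.00133647, -0.00148992,  0.00163503, -0.0009992 ,  0.00173249,
        0.00025524, -0.00048581]), 'effort': array([-1.07984185e-04, -7.65083385e+01,  1.49706636e+00, -2.52349877e+01,
       -5.24861645e-02,  1.71055278e-02,  1.61225757e-04]), 'eef_pos': array([327.99720595, 645.99760038, 217.75325002]), 'ee_rot': array([-1.27730054e-04,  2.32713850e-01,  9.72544923e-01, -7.87733303e-04]), 'wrist_force': array([-0.02713212, -0.11385684, -0.14890292]), 'wrist_torque': array([-0.0137804 ,  0.00831167, -0.00711859]), 'opening': 1.0027517962327968}
side {'camera_matrix': array([[589.89314185,   0.        , 327.77424801],
       [  0.        , 589.89314185, 231.12947299],
       [  0.        ,   0.        ,   1.        ]]), 'position': array([-202.61763701, -702.21023695,  780.89672791]), 'rotation': array([-0.43787635,  0.8081849 , -0.34398133,  0.19177672])}
top {'camera_matrix': array([[569.52324707,   0.        , 326.29894628],
       [  0
[... 659 characters left out ...]
 -1.64810846e+02],
       [ 0.00000000e+00,  0.00000000e+00,  0.00000000e+00,
         1.00000000e+00]])}
carousel [{'at': [569.7, -60.1, 48.8], 'p': 0.8}]
mark [{'at': [572.0, -54.4, 50.0], 'p': 0.94}, {'at': [560.8, -50.3, 52.1], 'p': 0.42}]
chamber [{'at': [449.0, -323.8, 21.7], 'p': 0.75}, {'at': [528.9, -360.8, 19.0], 'p': 0.74}, {'at': [445.7, -406.3, 23.9], 'p': 0.52}]
jar [{'at': [439.5, 309.8, 55.9], 'p': 0.54}]
tip_box [{'at': [687.4, 377.0, 51.7], 'p': 0.97}, {'at': [561.3, -47.5, 51.3], 'p': 0.63}]
bottle [{'at': [693.4, -376.1, 81.8], 'p': 0.88}]
post [{'at': [560.8, -47.6, 51.7], 'p': 0.57}]
bay [{'at': [560.0, -53.3, 53.4], 'p': 0.69}, {'at': [695.3, -378.7, 81.9], 'p': 0.51}]
```

View pics/top0.png

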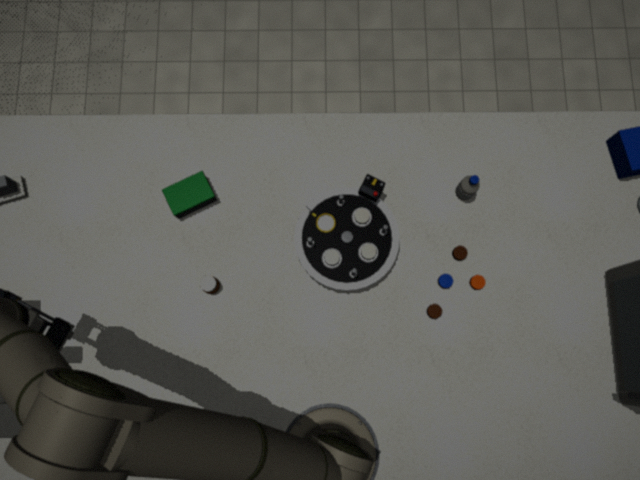

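View pics/side0.png

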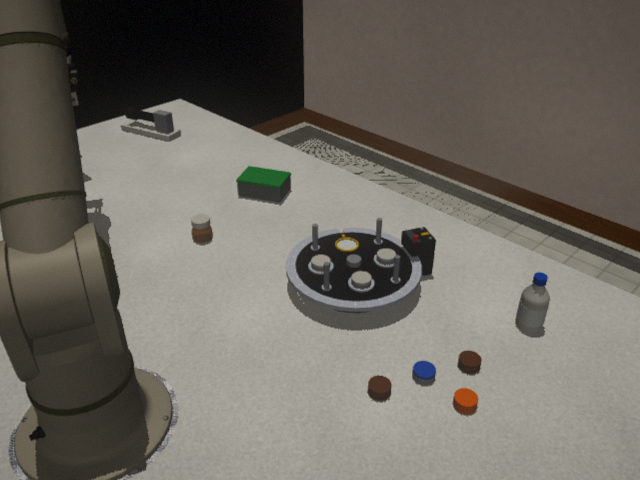

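```bash
python3 - <<'E'
import cv2
p=cv2.imread("pics/top0.png")
a=cv2.resize(p[60:240,240:480],None,fx=3.3,fy=3.3,interpolation=cv2.INTER_CUBIC);cv2.imwrite("pics/c1.png",a)
E
```

```text
(no output)
```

View pics/c1.png

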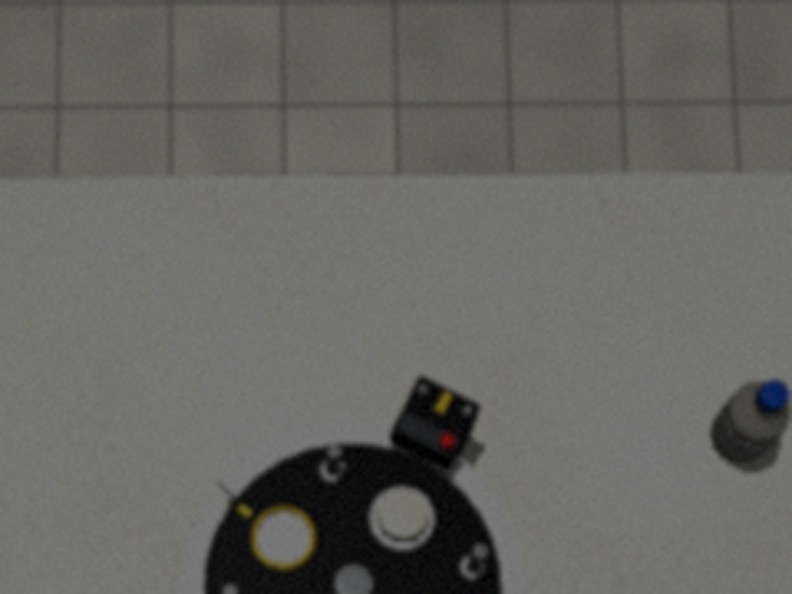

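The top view shows the carousel hub at about (347,236), the empty yellow bay at (326,223) and the housing at (373,187). The red button is at (376,193). The chamber candidates are at (445,281) blue, (459,253) brown, (434,311) brown and (478,282) orange. The blue one fits the description. I'll compute the geometry next.

```bash
cat > h.py <<'E'
import numpy as np,cv2
from workcell import arm, imaging, order, spotter
from scipy.spatial.transform import Rotation as R
def rot(q): return R.from_quat([q[1],q[2],q[3],q[0]]).as_matrix()
def pose(n,st=None):
    c=imaging.calibration(n)
    if n=="wrist":
        T=np.eye(4);T[:3,:3]=rot(st["ee_rot"]);T[:3,3]=st["eef_pos"];T=T@c["hand_eye"];return c["camera_matrix"],T[:3,:3],T[:3,3]
    return c["camera_matrix"],rot(c["rotation"]),c["position"]
def ray(n,u,v,z,st=None):
    K,Rm,t=pose(n,st);d=Rm@np.linalg.inv(K)@np.array([u,v,1.]);return t+d*(z-t[2])/d[2]
def proj(n,P,st=None):
    K,Rm,t=pose(n,st);c=Rm.T@(np.asarray(P,float)-t);u=K@c;return u[:2]/u[2]
def cloud(n,d,st=None):
    K,Rm,t=pose(n,st);v,u=np.indices(d.shape);p=np.stack([u,v,np.ones_like(u)],-1)@np.linalg.inv(K).T*d[...,None];return p@Rm.T+t
def tosh(world,st=None):
    st=st or arm.read_state();return rot(st["ee_rot"]).T@np.asarray(world,float)
E
python3 - <<'E'
from h import *
im=cv2.imread("pics/top0.png");d=np.load("pics/top0.npy")
P=cloud("top",d)
hsv=cv2.cvtColor(im,cv2.COLOR_BGR2HSV)
def blob(lo,hi,box,z,name):
    x0,y0,x1,y1=box
    m=cv2.inRange(hsv[y0:y1,x0:x1],lo,hi);n,l,s,c=cv2.connectedComponentsWithStats(m)
    for i in range(1,n):
        if s[i,4]>=4:
            u,v=c[i]+[x0,y0];print(name,s[i,4],np.round([u,v],1),"z%d"%z,ray("top",u,v,z).round(1),"depthz",np.median(P[y0:y1,x0:x1][l==i],0).round(1))
blob((18,90,60),(40,255,255),(290,160,400,290),54,"yellow54")
blob((18,90,60),(40,255,255),(290,160,400,290),92,"yellow92")
blob((0,110,60),(8,255,255),(355,170,395,205),105,"red")
blob((105,120,60),(130,255,255),(430,230,500,300),20,"blue")
# rim circle: points z 35..60 near carousel
# platter disc: dark plane fit of circle by depth
m=(P[...,2]>35)&(P[...,2]<62)&(np.abs(P[...,0]-575)<200)&(np.abs(P[...,1]+60)<200)
n,l,s,c=cv2.connectedComponentsWithStats(m.astype(np.uint8));i=1+np.argmax(s[1:,4])
print(s[i],c[i]);q=P[l==i];print(np.median(q[:,2]))
cs,_=cv2.findContours((l==i).astype(np.uint8),0,cv2.CHAIN_APPROX_NONE)
c=max(cs,key=len)[:,0];(e)=cv2.fitEllipse(c);print(e,ray("top",*e[0],50))
print("hubpix z50",[ray("top",u,v,50).round(1) for u,v in [(347,236.5)]])
E
```

```text
yellow54 22 [374.  181.3] z54 [ 721.8 -130.8   54. ] depthz [ 709.8 -127.2   94.2]
yellow54 12 [313.7 214.3] z54 [629.1  35.5  54. ] depthz [630.3  34.6  51.4]
yellow54 90 [325.1 222.4] z54 [606.5   4.6  54. ] depthz [606.3   5.   54. ]
yellow92 22 [374.  181.3] z92 [ 709.9 -127.3   92. ] depthz [ 709.8 -127.2   94.2]
yellow92 12 [313.7 214.3] z92 [619.5  34.8  92. ] depthz [630.3  34.6  51.4]
yellow92 90 [325.1 222.4] z92 [597.4   4.7  92. ] depthz [606.3   5.   54. ]
red 8 [375. 193.] z105 [ 673.4 -128.   105. ] depthz [ 672.9 -127.8  107.2]
blue 150 [445.5 280.5] z20 [ 450.  -321.7   20. ] depthz [ 449.1 -321.3   21.4]
[ 294  187  106  104 7587] [345.7754053  238.85949651]
50.95761886923947
((346.5197448730469, 238.9424591064453), (100.70269775390625, 104.08100128173828), 104.83216094970703) [560.99405244 -53.05026987  50.        ]
hubpix z50 [array([567.7, -54.4,  50. ])]
```

```bash
python3 - <<'E'
import cv2
p=cv2.imread("pics/top0.png")
cv2.imwrite("pics/c2.png",cv2.resize(p[165:300,290:500],None,fx=3.8,fy=3.8,interpolation=cv2.INTER_CUBIC))
p=cv2.imread("pics/side0.png")
cv2.imwrite("pics/c3.png",cv2.resize(p[190:420,280:500],None,fx=2.6,fy=2.6,interpolation=cv2.INTER_CUBIC))
E
```

```text
(no output)
```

View pics/c2.png

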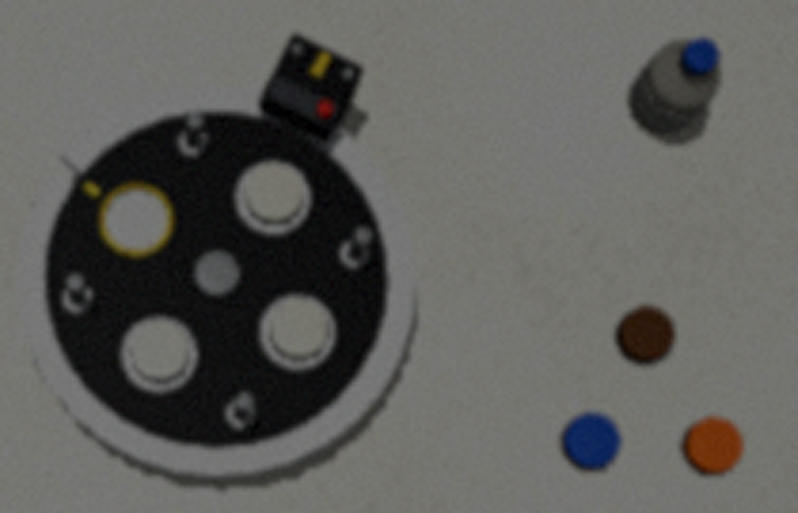

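View pics/c3.png

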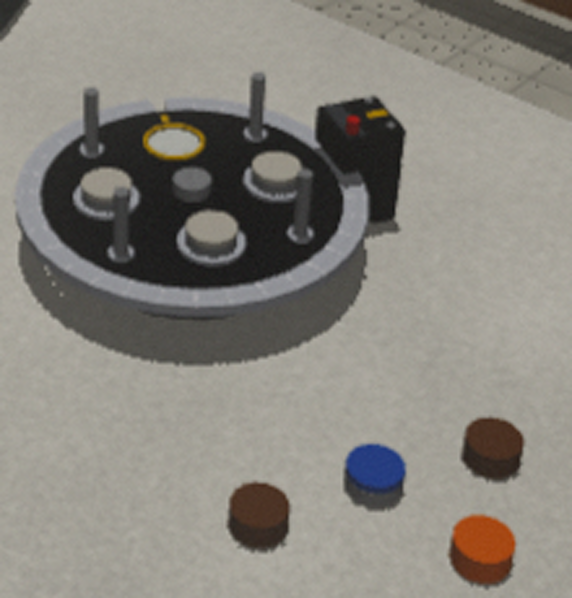

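The blue disc at (445,281) is the chamber, confirmed in the crop. The platter must turn about 90° clockwise, and the button suggests the catch lies a little clockwise of the mark. I'll push the post nearest the robot (~190° world) with shut fingers.

Call:
{"op": "carry_out", "data": {"commands": [0,0,7.5,0,0,0,0,0,0,7.5,0,0,0,0,0,0,7.5,0,0,0,0,0,0,7.5,0,0,0,0,0,0,7.5,0,0,0,0,0,0,7.5,0,0,0,0,0,0,7.5,0,0,0,0]}}

```text
time: 1.25
eef_pos: [328.5, 646.3, 219.0]
ee_rot: [-0.001, 0.652, 0.758, 0.0]
wrist_force: [0.0, -0.1, -0.2]
opening: 0.446
```

```bash
cat >> h.py <<'E'
AX=np.array([566.,-54.])
def info(tgt=None):
    s=arm.read_state();M=rot(s["ee_rot"])
    print("t%.2f"%s["time"],"pos",s["eef_pos"].round(1),"xdir",round(np.degrees(np.arctan2(M[1,0],M[0,0])),2),"tilt",M[:,2].round(4),"F",s["wrist_force"].round(2),"open",round(s["opening"],3))
    if tgt is not None: print("shift",(M.T@(np.array(tgt)-s["eef_pos"])).round(1))
    return s
E
python3 -c "
from h import *
info([500,250,205]);info([474.9,-111,205])"
```

```text
t1.25 pos [328.5 646.3 219. ] xdir 98.62 tilt [-6.e-04  1.e-03 -1.e+00] F [ 0.04 -0.13 -0.21] open 0.446
shift [-417.5  110.2   13.5]
t1.25 pos [328.5 646.3 219. ] xdir 98.62 tilt [-6.e-04  1.e-03 -1.e+00] F [ 0.04 -0.13 -0.21] open 0.446
shift [-770.7   31.3   13.2]
```

Call:
{"op": "carry_out", "data": {"commands": [0,0,0,-20,5,0,0,0,0,0,-40,10.5,1,0,0,0,0,-42,11,1,0,0,0,0,-42,11,1,0,0,0,0,-42,11,1,0,0,0,0,-42,11,1,0,0,0,0,-42,11,1,0,0,0,0,-42,11,1,0,0,0,0,-42,11,1,0,0,0,0,-42,11,1,0,0,0,0,-40,0,0,0,0,0,0,-40,-9,0,0,0,0,0,-40,-9,0,0,0,0,0,-40,-9,0,0,0,0,0,-40,-9,0,0,0,0,0,-40,-9,0,0,0,0,0,-40,-9,0,0,0,0,0,-30,-5,0,0,0,0,0,-15,-2,0,0,0,0,0,0,0,0,0]}}

```text
time: 3.25
eef_pos: [483.4, -84.2, 208.4]
ee_rot: [0.002, 0.652, 0.758, 0.006]
wrist_force: [0.2, 0.5, 0.2]
opening: 0.005
```

```bash
python3 - <<'E'
from h import *
s=info([474.9,-111,205])
p,d=imaging.grab_frame("wrist");cv2.imwrite("pics/w1.png",p[:,:,::-1]);np.save("pics/w1.npy",d)
p,d=imaging.grab_frame("top");cv2.imwrite("pics/t1.png",p[:,:,::-1])
E
```

```text
t3.25 pos [483.4 -84.2 208.4] xdir 98.59 tilt [ 0.0102  0.0066 -0.9999] F [0.2  0.46 0.19] open 0.005
shift [-25.2 -12.5   3.2]
```

View pics/w1.png

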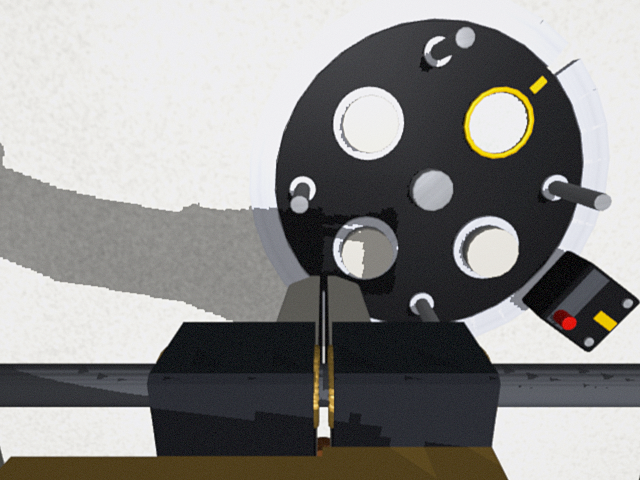

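The wrist view shows the whole platter: the bay at (499,122), the notch at (567,67), the button at (567,322) and the mark at (605,320). The post to push is at (300,195). I'll measure from this picture.

```bash
python3 - <<'E'
from h import *
s=arm.read_state()
im=cv2.imread("pics/w1.png");hsv=cv2.cvtColor(im,cv2.COLOR_BGR2HSV);d=np.load("pics/w1.npy");P=cloud("wrist",d,s)
def blob(lo,hi,z,name):
    m=cv2.inRange(hsv,lo,hi);n,l,st,c=cv2.connectedComponentsWithStats(m)
    for i in range(1,n):
        if st[i,4]>=40 and c[i][1]<345: print(name,st[i,4],c[i].round(1),ray("wrist",*c[i],z,s).round(1),np.median(P[l==i],0).round(1))
blob((20,150,120),(35,255,255),54,"y")
blob((20,150,120),(35,255,255),92,"y92")
blob((0,150,90),(6,255,255),105,"r")
# dishes & hub circles: black platter ellipse -> contour
m=cv2.inRange(hsv,(0,0,0),(180,255,70));m[300:]=0;m=cv2.morphologyEx(m,cv2.MORPH_CLOSE,np.ones((5,5)))
for u,v,n in [(433,190,"hub")]:
    print(n,ray("wrist",u,v,56,s).round(1),P[v,u].round(1))
for u,v in [(465,37),(600,202),(299,203)]: print("post",ray("wrist",u,v,110,s).round(1),P[v,u].round(1))
for u,v in [(368,122),(370,249),(489,251)]: print("dish",ray("wrist",u,v,68,s).round(1),P[v,u].round(1))
E
```

```text
y 155 [538.   84.4] [626.4  38.2  54. ] [628.7  38.8  49.1]
y 1059 [500.  121.5] [605.7   8.3  54. ] [607.3   8.7  52.5]
y 248 [604.9 320.5] [ 740.3 -139.1   54. ] [ 708.6 -123.5   91.4]
y92 155 [538.   84.4] [607.7  32.8  92. ] [628.7  38.8  49.1]
y92 1059 [500.  121.5] [589.5   6.5  92. ] [607.3   8.7  52.5]
y92 248 [604.9 320.5] [ 708.2 -123.4   92. ] [ 708.6 -123.5   91.4]
r 208 [567.4 320.5] [ 670.  -122.1  105. ] [ 672.2 -123.3  102.8]
hub [566.8 -49.8  56. ] [564.9 -49.   62.2]
post [548.5  49.1 110. ] [548.8  49.3 109. ]
post [660.6 -33.8 110. ] [661.9 -34.  108.2]
post [465.8 -64.  110. ] [465.8 -64.2 109.4]
dish [505.9  -7.1  68. ] [506.1  -7.1  66.1]
dish [ 524.9 -101.    68. ] [ 524.8 -101.    68.1]
dish [617.5 -88.8  68. ] [617.7 -88.9  67.4]
```

```bash
python3 - <<'E'
from h import *
s=info([472.7,-105.5,208])
E
```

```text
t3.35 pos [483.5 -81.7 208.2] xdir 98.77 tilt [ 0.0096  0.0075 -0.9999] F [ 0.13  0.34 -0.06] open 0.004
shift [-21.9 -14.3  -0. ]
```

Call:
{"op": "carry_out", "data": {"commands": [0,0,0,-11,-7,0,0,0,0,0,-11,-7,0,0,0,0,0,-2,-1,10,0,0,0,0,0,0,25,0,0,0,0,0,0,30,0,0,0,0,0,0,30,0,0,0,0,0,0,20,0,0,0,0,0,0,10,0,0,0,0,0,0,0,0]}}

```text
time: 4.25
eef_pos: [473.2, -104.4, 76.4]
ee_rot: [0.001, 0.648, 0.762, 0.007]
wrist_force: [0.1, 0.9, -0.2]
opening: 0.006
```

```bash
python3 - <<'E'
from h import *
s=info([472.7,-105.5,76])
M=rot(s["ee_rot"]);z=M.T@np.array([0,0,-1.]);print("fixrot deg",np.degrees(np.cross([0,0,1],z)).round(2))
E
```

```text
t4.25 pos [ 473.2 -104.4   76.4] xdir 99.22 tilt [ 0.0114  0.0087 -0.9999] F [ 0.15  0.87 -0.22] open 0.006
shift [-1.  -0.7  0.4]
fixrot deg [ 0.72 -0.39  0.  ]
```

Call:
{"op": "carry_out", "data": {"commands": [0.7,-0.4,0,7,0,0,0,0,0,0,7,0,0,0,0,0,0,1.5,0,0,0,0,0,0,1.5,0,0,0,0,0,0,1.5,0,0,0,0,0,0,1.5,0,0,0]}}

```text
time: 4.85
eef_pos: [470.9, -84.2, 78.8]
ee_rot: [0.002, 0.648, 0.762, 0.001]
wrist_force: [0.7, 0.4, 1.1]
opening: 0.004
```

```bash
python3 - <<'E'
from h import *
s=info()
p,d=imaging.grab_frame("wrist");cv2.imwrite("pics/w2.png",p[:,:,::-1])
E
```

```text
t4.85 pos [470.9 -84.2  78.8] xdir 99.21 tilt [ 4.3e-03 -4.0e-04 -1.0e+00] F [0.69 0.36 1.09] open 0.004
```

View pics/w2.png

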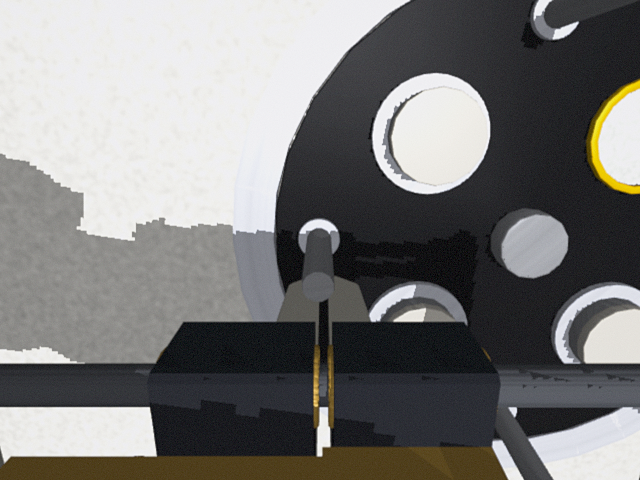

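The post stands centred on the fingers at (318,285), almost touching.

Call:
{"op": "carry_out", "data": {"commands": [0,0,0,1.5,0,0.5,0,0,0,0,1.5,0,0.5,0,0,0,0,1.5,0,0.5,0,0,0,0,1.5,0,0,0]}}

```text
time: 5.3
eef_pos: [470.3, -79.5, 77.6]
ee_rot: [0.003, 0.649, 0.761, 0.001]
wrist_force: [-0.5, -3.9, 1.0]
opening: 0.008
```

Call:
{"op": "carry_out", "data": {"commands": [0,0,0,1.5,0,0,0,0,0,0,1.5,0,0,0,0,0,0,1.5,0,0,0,0,0,0,1.5,0,0,0]}}

```text
time: 5.7
eef_pos: [469.3, -74.0, 77.6]
ee_rot: [0.003, 0.649, 0.76, 0.001]
wrist_force: [-0.3, -3.0, 2.1]
opening: 0.006
```

Call:
{"op": "carry_out", "data": {"commands": [0,0,1,1.9,-0.2,0,0,0,0,1.3,2.4,-0.3,0,0,0,0,1.6,2.9,-0.4,0,0,0,0,2,3.5,-0.45,0,0,0,0,2,3.5,-0.45,0,0,0,0,2,3.5,-0.45,0,0]}}

```text
time: 6.3
eef_pos: [466.8, -55.4, 77.6]
ee_rot: [0.004, 0.718, 0.696, 0.002]
wrist_force: [2.1, -4.2, -0.4]
opening: 0.005
```

```bash
cat >> h.py <<'E'
AX=np.array([565.5,-51.])
def push():
    s=info();M=rot(s["ee_rot"]);t=M[:2,0]/np.linalg.norm(M[:2,0])
    post=s["eef_pos"][:2]+13.5*t; r=post-AX
    c=M.T@np.array([AX[0]-s["eef_pos"][0],AX[1]-s["eef_pos"][1],0])
    a=np.degrees(np.arctan2(r[1],r[0]));x=np.degrees(np.arctan2(t[1],t[0]))
    print("axis in tool",c.round(1),"post r %.1f ang %.1f bay %.1f"%(np.linalg.norm(r),a%360,(a-135)%360-(360 if (a-135)%360>180 else 0)),"yaw err (xdir - (ang-90))",round((x-(a-90)+180)%360-180,1),"F along",round(float(s["wrist_force"][:2]@t),2))
    return s
E
python3 -c "
from h import *
push()"
```

```text
t6.30 pos [466.8 -55.4  77.6] xdir 88.26 tilt [ 0.0091 -0.0032 -1.    ] F [ 2.12 -4.16 -0.39] open 0.005
axis in tool [ 7.4 98.5  0.9] post r 98.7 ang 174.7 bay 39.7 yaw err (xdir - (ang-90)) 3.5 F along -4.09
```

Call:
{"op": "carry_out", "data": {"commands": [0,0,2.5,3.7,-0.4,0,0,0,0,2.7,4,-0.4,0,0,0,0,2.7,4.2,-0.5,0,0,0,0,2.7,4.2,-0.5,0,0,0,0,2.7,4.2,-0.5,0,0,0,0,2.7,4.2,-0.5,0,0,0,0,2.5,4.2,-0.5,0,0,0,0,2.5,4.2,-0.5,0,0,0,0,2.5,4.2,-0.5,0,0,0,0,2.5,4.2,-0.5,0,0]}}

```text
time: 7.3
eef_pos: [472.6, -11.5, 77.3]
ee_rot: [0.005, 0.865, 0.501, 0.003]
wrist_force: [2.4, -4.7, 0.8]
opening: 0.004
```

```bash
python3 -c "
from h import *
push()"
```

```text
t7.30 pos [472.6 -11.5  77.3] xdir 60.12 tilt [ 0.0106 -0.0051 -0.9999] F [ 2.44 -4.68  0.8 ] open 0.004
axis in tool [ 12.1 100.2   1.2] post r 100.2 ang 149.3 bay 14.3 yaw err (xdir - (ang-90)) 0.8 F along -2.85
```

Call:
{"op": "carry_out", "data": {"commands": [0,0,2.5,4.3,-0.5,0,0,0,0,2.5,4.3,-0.5,0,0,0,0,2.5,4.3,-0.5,0,0,0,0,2.5,4.3,-0.5,0,0,0,0,2.5,4.3,-0.5,0,0,0,0,2.5,4.3,-0.5,0,0,0,0,2.5,4.3,-0.5,0,0,0,0,2.5,4.3,-0.5,0,0,0,0,2,3.5,-0.4,0,0,0,0,1.5,2.6,-0.3,0,0,0,0,1,1.7,-0.2,0,0]}}

```text
time: 8.4
eef_pos: [493.7, 23.8, 76.5]
ee_rot: [0.006, 0.958, 0.286, 0.002]
wrist_force: [-2.0, -2.6, 0.8]
opening: 0.005
```

```bash
python3 - <<'E'
from h import *
s=push()
p,d=imaging.grab_frame("wrist");cv2.imwrite("pics/w3.png",p[:,:,::-1])
p,d=imaging.grab_frame("side");cv2.imwrite("pics/s3.png",cv2.resize(p[190:300,270:450,::-1],None,fx=4,fy=4))
p,d=imaging.grab_frame("top");cv2.imwrite("pics/t3.png",cv2.resize(p[160:300,280:420,::-1],None,fx=4,fy=4))
E
```

```text
t8.40 pos [493.7  23.8  76.5] xdir 33.29 tilt [ 0.0077 -0.0098 -0.9999] F [-2.   -2.55  0.75] open 0.005
axis in tool [ 18.9 101.9   1.3] post r 102.1 ang 126.4 bay -8.6 yaw err (xdir - (ang-90)) -3.1 F along -3.07
```

View pics/w3.png

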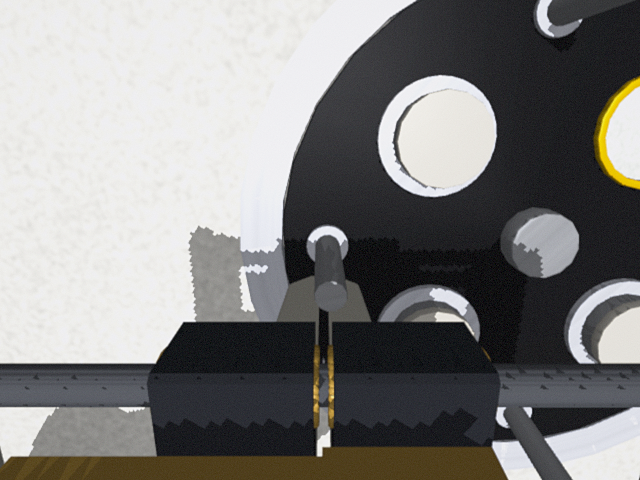

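View pics/s3.png

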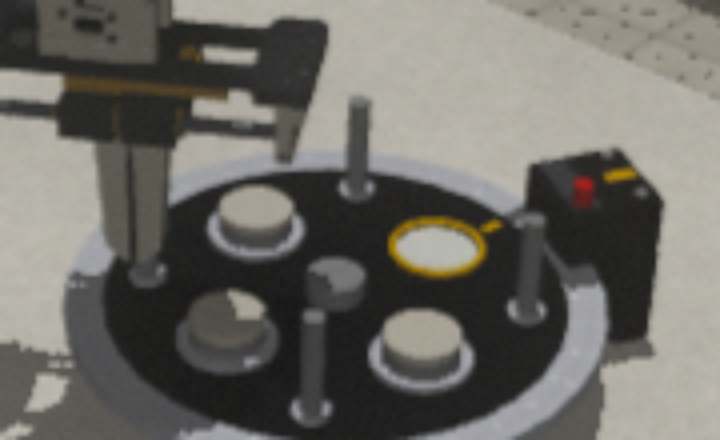

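View pics/t3.png

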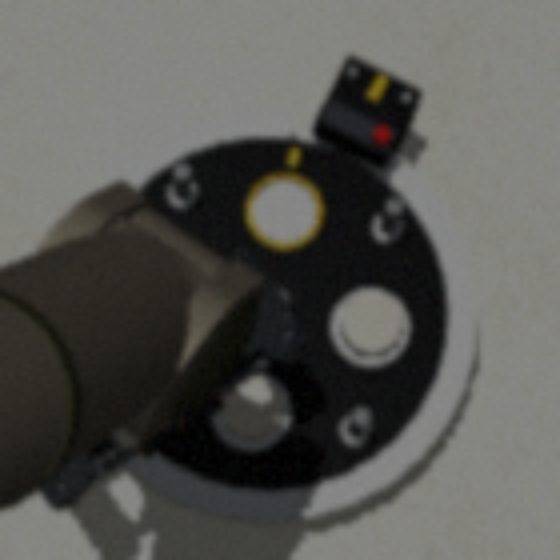

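Call:
{"op": "carry_out", "data": {"commands": [0,0,1,2.1,-0.2,0,0,0,0,1,2.1,-0.2,0,0,0,0,1,2.1,-0.2,0,0,0,0,1,2.1,-0.2,0,0,0,0,1,2,-0.2,0,0,0,0,0.8,1.6,-0.1,0,0,0,0,0.5,1.2,-0.1,0,0]}}

```text
time: 9.25
eef_pos: [504.0, 32.4, 76.5]
ee_rot: [0.005, 0.973, 0.23, 0.002]
wrist_force: [-2.1, -2.1, 1.6]
opening: 0.007
```

```bash
python3 -c "
from h import *
push()"
```

```text
t9.25 pos [504.   32.4  76.5] xdir 26.6 tilt [ 0.0056 -0.0083 -0.9999] F [-2.1  -2.13  1.6 ] open 0.007
axis in tool [ 17.7 102.1   1. ] post r 102.2 ang 118.9 bay -16.1 yaw err (xdir - (ang-90)) -2.3 F along -2.84
```

Call:
{"op": "carry_out", "data": {"commands": [0,0,0.6,1.2,-0.1,0,0,0,0,0.6,1.2,-0.1,0,0,0,0,0.6,1.2,-0.1,0,0]}}

```text
time: 9.55
eef_pos: [507.2, 34.6, 76.5]
ee_rot: [0.005, 0.977, 0.214, 0.002]
wrist_force: [-1.8, -2.1, 1.3]
opening: 0.004
```

Call:
{"op": "carry_out", "data": {"commands": [0,0,0.6,1.2,-0.1,0,0,0,0,0.6,1.2,-0.1,0,0,0,0,0.6,1.2,-0.1,0,0]}}

```text
time: 9.85
eef_pos: [510.5, 36.6, 76.5]
ee_rot: [0.004, 0.98, 0.197, 0.002]
wrist_force: [-3.2, -0.8, 1.7]
opening: 0.002
```

Call:
{"op": "carry_out", "data": {"commands": [0,0,0.6,1.2,-0.1,0,0,0,0,0.6,1.2,-0.1,0,0,0,0,0.6,1.2,-0.1,0,0]}}

```text
time: 10.15
eef_pos: [513.8, 38.5, 76.5]
ee_rot: [0.004, 0.984, 0.18, 0.002]
wrist_force: [-2.8, -2.9, 2.3]
opening: 0.005
```

```bash
python3 -c "
from h import *
push()"
```

```text
t10.15 pos [513.8  38.5  76.5] xdir 20.75 tilt [ 0.0046 -0.0075 -1.    ] F [-2.78 -2.87  2.32] open 0.005
axis in tool [ 16.6 102.    0.9] post r 102.1 ang 112.5 bay -22.5 yaw err (xdir - (ang-90)) -1.7 F along -3.62
```

Call:
{"op": "carry_out", "data": {"commands": [0,0,0.6,1.2,-0.1,0,0,0,0,0.6,1.2,-0.1,0,0,0,0,0.6,1.2,-0.1,0,0]}}

```text
time: 10.45
eef_pos: [517.2, 40.4, 76.4]
ee_rot: [0.004, 0.987, 0.163, 0.001]
wrist_force: [-2.9, -1.5, 2.2]
opening: 0.002
```

Call:
{"op": "carry_out", "data": {"commands": [0,0,0.6,1.2,-0.1,0,0,0,0,0.6,1.2,-0.1,0,0,0,0,0.6,1.2,-0.1,0,0]}}

```text
time: 10.75
eef_pos: [520.7, 42.1, 76.4]
ee_rot: [0.004, 0.989, 0.147, 0.001]
wrist_force: [-2.9, -1.3, 2.4]
opening: 0.004
```

```bash
python3 - <<'E'
from h import *
push()
p,d=imaging.grab_frame("side");cv2.imwrite("pics/s4.png",cv2.resize(p[200:290,330:450,::-1],None,fx=5,fy=5,interpolation=cv2.INTER_CUBIC))
p,d=imaging.grab_frame("top");cv2.imwrite("pics/t4.png",cv2.resize(p[160:260,320:420,::-1],None,fx=5,fy=5,interpolation=cv2.INTER_CUBIC))
E
```

```text
t10.75 pos [520.7  42.1  76.4] xdir 16.85 tilt [ 0.0039 -0.007  -1.    ] F [-2.91 -1.32  2.36] open 0.004
axis in tool [ 15.9 102.1   0.8] post r 102.1 ang 108.2 bay -26.8 yaw err (xdir - (ang-90)) -1.3 F along -3.17
```

View pics/s4.png

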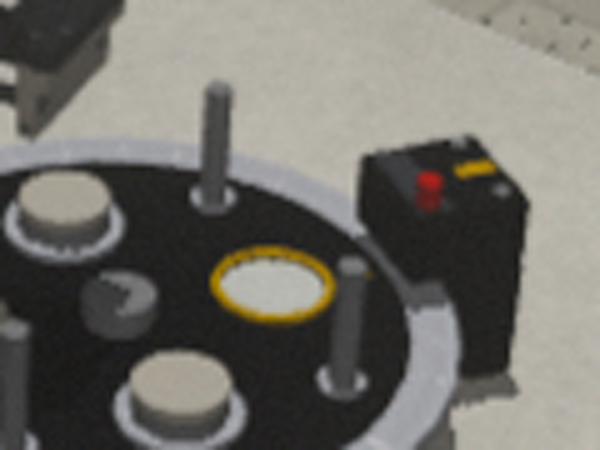

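View pics/t4.png

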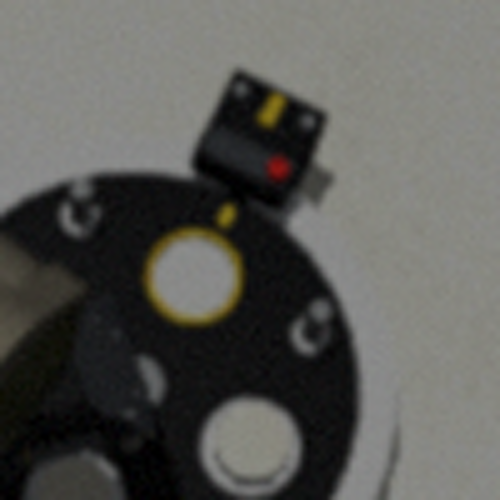

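The button still stands proud and the bay is roughly at the mark. From here I'll go on in small steps.

Call:
{"op": "carry_out", "data": {"commands": [0,0,0.5,1.1,-0.1,0,0,0,0,0.5,1.1,-0.1,0,0,0,0,0.5,1.1,-0.1,0,0]}}

```text
time: 11.15
eef_pos: [524.0, 43.5, 76.4]
ee_rot: [0.004, 0.991, 0.133, 0.001]
wrist_force: [-3.4, -2.2, 1.9]
opening: 0.004
```

Call:
{"op": "carry_out", "data": {"commands": [0,0,0.5,1,-0.1,0,0,0,0,0.5,1,-0.1,0,0,0,0,0.5,1,-0.1,0,0]}}

```text
time: 11.45
eef_pos: [527.0, 44.7, 76.4]
ee_rot: [0.004, 0.993, 0.119, 0.001]
wrist_force: [-2.6, -0.4, 2.1]
opening: 0.002
```

Call:
{"op": "carry_out", "data": {"commands": [0,0,0.5,1,-0.1,0,0,0,0,0.5,1,-0.1,0,0]}}

```text
time: 11.65
eef_pos: [529.7, 45.6, 76.4]
ee_rot: [0.004, 0.994, 0.109, 0.002]
wrist_force: [-0.5, 0.4, 0.2]
opening: 0.008
```

```bash
python3 -c "
from h import *
push()"
```

```text
t11.65 pos [529.7  45.6  76.4] xdir 12.57 tilt [ 0.0047 -0.0068 -1.    ] F [-0.51  0.44  0.24] open 0.008
axis in tool [ 14.  102.1   0.8] post r 102.1 ang 102.8 bay -32.2 yaw err (xdir - (ang-90)) -0.3 F along -0.41
```

Force suddenly vanished, so the catch has probably dropped and pulled the post ahead. I'll check.

```bash
python3 - <<'E'
from h import *
p,d=imaging.grab_frame("side");cv2.imwrite("pics/s5.png",cv2.resize(p[200:290,330:450,::-1],None,fx=5,fy=5,interpolation=cv2.INTER_CUBIC))
push()
E
```

```text
t11.70 pos [530.1  45.8  76.4] xdir 12.55 tilt [ 0.0052 -0.0068 -1.    ] F [ 0.35 -0.41 -0.12] open 0.009
axis in tool [ 13.6 102.2   0.8] post r 102.2 ang 102.6 bay -32.4 yaw err (xdir - (ang-90)) -0.0 F along 0.26
```

View pics/s5.png

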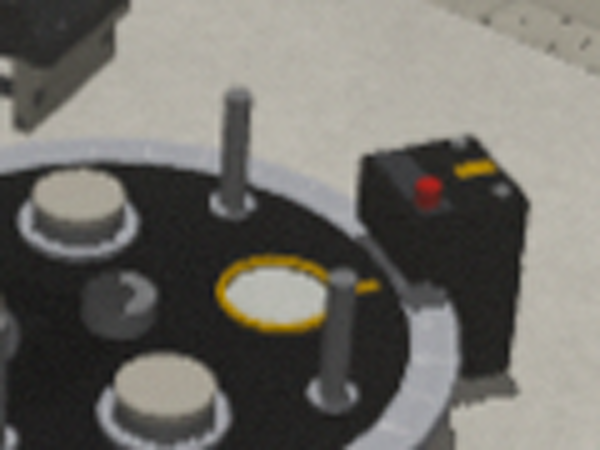

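The button has sunk by most of its height, so the catch is engaged. I'll back off, rise and look at the bay.

Call:
{"op": "carry_out", "data": {"commands": [0,0,0,-3,0,0,0,0,0,0,-8,0,0,0,0,0,0,-12,0,0,0,0,0,0,-10,0,-10,0,0,0,0,-4,0,-30,0,0,0,0,-4,15,-45,0.2,0,0,0,0,20,-40,0.4,0,0,0,0,20,-20,0.6,0,0,0,0,10,-5,0.65,0,0,0,0,0,0,0.65,0,0,0,0,0,0,0.65]}}

```text
time: 12.8
eef_pos: [493.8, -28.8, 232.6]
ee_rot: [0.001, 0.994, 0.108, 0.0]
wrist_force: [0.1, 0.4, -0.0]
opening: 0.476
```

```bash
python3 - <<'E'
from h import *
s=info()
p,d=imaging.grab_frame("wrist");cv2.imwrite("pics/w6.png",p[:,:,::-1]);np.save("pics/w6.npy",d)
im=cv2.imread("pics/w6.png");hsv=cv2.cvtColor(im,cv2.COLOR_BGR2HSV);P=cloud("wrist",d,s)
for nm,lo,hi,z in [("y",(20,150,100),(35,255,255),54),("r",(0,150,90),(6,255,255),97)]:
    m=cv2.inRange(hsv,lo,hi);n,l,st,c=cv2.connectedComponentsWithStats(m)
    for i in range(1,n):
        if st[i,4]>=40: print(nm,st[i],c[i].round(1),ray("wrist",*c[i],z,s).round(1),np.median(P[l==i],0).round(1))
E
```

```text
t12.80 pos [493.8 -28.8 232.6] xdir 12.41 tilt [ 0.0012 -0.0024 -1.    ] F [ 0.06  0.36 -0.04] open 0.476
y [466  18  17  19 165] [474.  27.] [ 654.3 -111.6   54. ] [ 655.3 -112.9   49.3]
y [ 402   28   68   72 1082] [436.7  62.2] [624.3 -91.2  54. ] [625.6 -92.4  52.5]
y [188 365   8  60 215] [191.9 395.8] [281.7  54.7  54. ] [ 5.174e+02 -3.000e-01  3.360e+02]
y [451 372   8  53 210] [455.1 398.3] [ 333.7 -197.5   54. ] [527.1 -45.3 336.3]
```

View pics/w6.png

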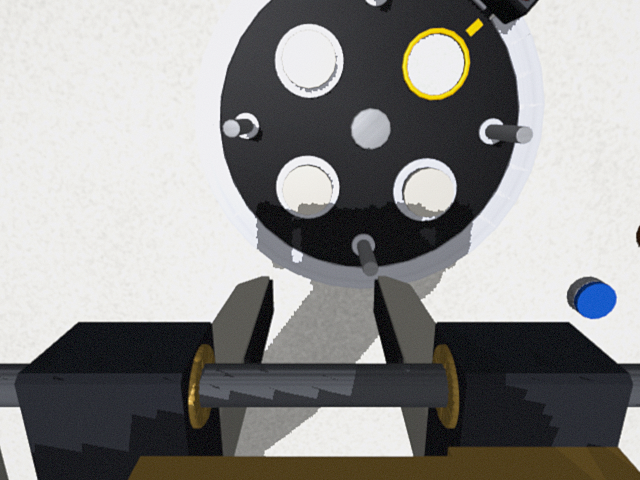

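The bay is at (437,62), which is world (624.5,-91.5). The blue chamber is at (594,300). Now I'll turn the jaws to lie tangential and head to the chamber.

Call:
{"op": "carry_out", "data": {"commands": [0,0,7.8,0,0,0,0.65,0,0,7.8,0,0,0,0.65,0,0,7.8,0,0,0,0.65,0,0,7.8,0,0,0,0.65,0,0,7.8,0,0,0,0.65,0,0,7.8,0,0,0,0.65]}}

```text
time: 13.45
eef_pos: [489.1, -23.3, 225.0]
ee_rot: [0.003, 0.951, -0.308, -0.005]
wrist_force: [-0.1, -0.3, -0.4]
opening: 0.65
```

```bash
python3 - <<'E'
from h import *
s=info([449.5,-317,215])
E
```

```text
t13.45 pos [489.1 -23.3 225. ] xdir -35.84 tilt [-0.0119 -0.002  -0.9999] F [-0.09 -0.27 -0.38] open 0.65
shift [140.  261.2  11. ]
```

Call:
{"op": "carry_out", "data": {"commands": [0,0,0,5,18,0,0.65,0,0,0,12,38,0,0.65,0,0,0,13,42,0,0.65,0,0,0,13,42,0,0.65,0,0,0,13,42,0,0.65,0,0,0,12,38,0,0.65,0,0,0,8,28,0,0.65,0,0,0,4,13,0,0.65,0,0,0,0,0,0,0.65,0,0,0,0,0,0,0.65]}}

```text
time: 14.45
eef_pos: [395.2, -279.7, 214.1]
ee_rot: [0.007, 0.952, -0.304, -0.017]
wrist_force: [0.7, 0.1, -0.2]
opening: 0.647
```

```bash
python3 - <<'E'
from h import *
s=info([449.5,-317,215])
p,d=imaging.grab_frame("wrist");cv2.imwrite("pics/w7.png",p[:,:,::-1]);np.save("pics/w7.npy",d)
im=cv2.imread("pics/w7.png");hsv=cv2.cvtColor(im,cv2.COLOR_BGR2HSV);P=cloud("wrist",d,s)
m=cv2.inRange(hsv,(105,150,90),(125,255,255));n,l,st,c=cv2.connectedComponentsWithStats(m)
for i in range(1,n):
  if st[i,4]>=100: 
    cs,_=cv2.findContours((l==i).astype(np.uint8),0,cv2.CHAIN_APPROX_NONE);e=cv2.fitEllipse(cs[0])
    w=ray("wrist",*e[0],20,s);print(st[i],c[i].round(1),w.round(1),np.median(P[l==i],0).round(1));info([w[0],w[1],120])
M=rot(s["ee_rot"]);z=M.T@np.array([0,0,-1.]);print("fixrot deg",np.degrees(np.cross([0,0,1],z)).round(2))
E
```

```text
t14.45 pos [ 395.2 -279.7  214.1] xdir -35.42 tilt [-0.037  -0.0026 -0.9993] F [ 0.73  0.08 -0.23] open 0.647
shift [65.8 -1.  -2.8]
[ 298   92   46   48 1722] [320.4 115.7] [ 449.8 -321.6   20. ] [ 449.8 -321.7   18.6]
t14.50 pos [ 395.4 -279.4  214.1] xdir -35.38 tilt [-0.0371 -0.0027 -0.9993] F [ 0.64 -0.73  0.33] open 0.65
shift [71.5  0.7 92.2]
fixrot deg [ 1.35  1.64 -0.  ]
```

View pics/w7.png

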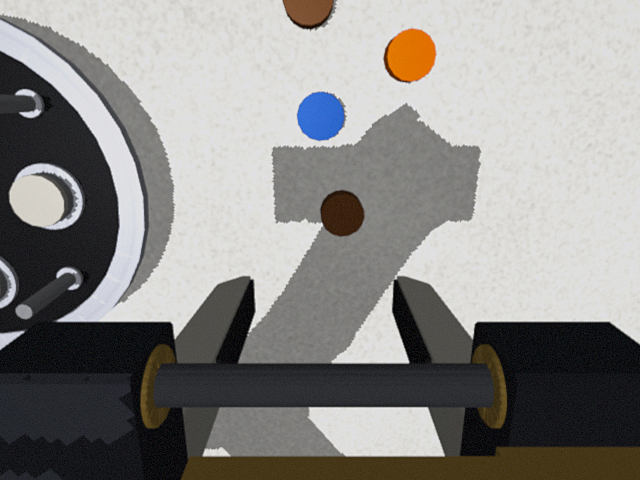

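The blue chamber is at (320,116). The brown discs at (342,213) and (308,5) and the orange one at (410,54) are all clear of the jaws.

Call:
{"op": "carry_out", "data": {"commands": [1.35,1.64,0,18,0,5,0.65,0,0,0,25,0,15,0.65,0,0,0,20,0,25,0.65,0,0,0,6,0,25,0.65,0,0,0,0,0,20,0.65,0,0,0,0,0,8,0.65,0,0,0,0,0,0,0.65]}}

```text
time: 15.2
eef_pos: [458.7, -308.4, 108.3]
ee_rot: [-0.003, 0.955, -0.296, -0.002]
wrist_force: [-0.0, 0.2, -0.0]
opening: 0.652
```

```bash
python3 - <<'E'
from h import *
s=info([449.8,-321.7,7])
M=rot(s["ee_rot"]);z=M.T@np.array([0,0,-1.]);print("fixrot deg",np.degrees(np.cross([0,0,1],z)).round(2))
E
```

```text
t15.20 pos [ 458.7 -308.4  108.3] xdir -34.47 tilt [-0.0025  0.0063 -1.    ] F [-0.01  0.22 -0.02] open 0.652
shift [  0.7  16.4 101.2]
fixrot deg [-0.21  0.32  0.  ]
```

Call:
{"op": "carry_out", "data": {"commands": [-0.2,0.3,0,0.7,8,0,0.65,0,0,0,0,8.4,10,0.65,0,0,0,0,0,20,0.65,0,0,0,0,0,25,0.65,0,0,0,0,0,15,0.65,0,0,0,0,0,5,0.65,0,0,0,0,0,0,0.65]}}

```text
time: 15.9
eef_pos: [450.0, -326.1, 34.2]
ee_rot: [0.002, 0.955, -0.296, 0.004]
wrist_force: [-0.2, -0.0, -0.8]
opening: 0.649
```

```bash
python3 - <<'E'
from h import *
s=info([449.8,-321.7,7])
M=rot(s["ee_rot"]);z=M.T@np.array([0,0,-1.]);print("fixrot deg",np.degrees(np.cross([0,0,1],z)).round(2))
E
```

```text
t15.90 pos [ 450.  -326.1   34.2] xdir -34.44 tilt [ 0.006  -0.0053 -1.    ] F [-0.15 -0.02 -0.79] open 0.649
shift [-2.9 -3.5 27.2]
fixrot deg [ 0.06 -0.45  0.  ]
```

Call:
{"op": "carry_out", "data": {"commands": [0,-0.45,0,-2.7,-3.3,0,0.65,0,0,0,0,0,5,0.65,0,0,0,0,0,8,0.65,0,0,0,0,0,7,0.65,0,0,0,0,0,3,0.65,0,0,0,0,0,0,0.65]}}

```text
time: 16.5
eef_pos: [450.7, -322.4, 11.5]
ee_rot: [0.001, 0.955, -0.296, 0.001]
wrist_force: [0.0, 0.2, -0.2]
opening: 0.65
```

```bash
python3 - <<'E'
from h import *
s=info([449.8,-321.7,7])
M=rot(s["ee_rot"]);z=M.T@np.array([0,0,-1.]);print("fixrot deg",np.degrees(np.cross([0,0,1],z)).round(2))
E
```

```text
t16.50 pos [ 450.7 -322.4   11.5] xdir -34.41 tilt [ 0.002  -0.0026 -1.    ] F [ 0.    0.24 -0.19] open 0.65
shift [-1.1 -0.1  4.5]
fixrot deg [ 0.06 -0.18  0.  ]
```

Call:
{"op": "carry_out", "data": {"commands": [0,-0.18,0,-1,0,3,0.65,0,0,0,0,0,1,0.65,0,0,0,0,0,0,0.55,0,0,0,0,0,0,0.45,0,0,0,0,0,0,0.35,0,0,0,0,0,0,0.3,0,0,0,0,0,0,0.3,0,0,0,0,0,0,0.3]}}

```text
time: 17.3
eef_pos: [449.8, -321.9, 7.3]
ee_rot: [0.0, 0.955, -0.296, -0.0]
wrist_force: [-0.1, 0.3, -1.7]
opening: 0.425
```

```bash
python3 - <<'E'
from h import *
s=info([449.8,-321.7,7])
M=rot(s["ee_rot"]);z=M.T@np.array([0,0,-1.]);print("fixrot deg",np.degrees(np.cross([0,0,1],z)).round(2))
E
```

```text
t17.30 pos [ 449.8 -321.9    7.3] xdir -34.41 tilt [-8.e-04 -7.e-04 -1.e+00] F [-0.15  0.32 -1.65] open 0.425
shift [-0.1 -0.2  0.3]
fixrot deg [ 0.06  0.01 -0.  ]
```

Gripped (39.5 mm). Lifting and travelling over.

Call:
{"op": "carry_out", "data": {"commands": [0,0,0,0,0,-3,0.2,0,0,0,0,0,-10,0.2,0,0,0,0,0,-20,0.2,0,0,0,0,0,-35,0.2,0,0,0,0,0,-40,0.2,0,0,0,0,0,-35,0.2,0,0,0,0,0,-20,0.2,0,0,0,0,0,-8,0.2,0,0,0,0,0,0,0.2]}}

```text
time: 18.2
eef_pos: [447.8, -321.6, 188.6]
ee_rot: [0.0, 0.955, -0.297, -0.002]
wrist_force: [-0.5, 1.1, -1.3]
opening: 0.424
```

```bash
python3 - <<'E'
from h import *
s=info([624.5,-91.5,175])
E
```

```text
t18.20 pos [ 447.8 -321.6  188.6] xdir -34.6 tilt [-3.1e-03  6.0e-04 -1.0e+00] F [-0.48  1.15 -1.31] open 0.424
shift [  14.9 -289.8   13.2]
```

Call:
{"op": "carry_out", "data": {"commands": [0,0,0,1,-12,0,0.2,0,0,0,1.5,-25,0,0.2,0,0,0,2,-36,1,0.2,0,0,0,2,-40,1,0.2,0,0,0,2,-40,1,0.2,0,0,0,2,-40,1,0.2,0,0,0,2,-36,1,0.2,0,0,0,1.5,-28,1,0.2,0,0,0,1,-18,0,0.2,0,0,0,0,-8,0,0.2,0,0,0,0,-2,0,0.2,0,0,0,0,0,0,0.2]}}

```text
time: 19.4
eef_pos: [625.4, -76.1, 165.4]
ee_rot: [0.001, 0.955, -0.298, -0.013]
wrist_force: [-0.4, -0.8, -0.3]
opening: 0.424
```

```bash
cat > look.py <<'E'
from h import *
import sys
k=sys.argv[1]
p,d=imaging.grab_frame("wrist") if 0 else (None,None)
s=info()
p,d=imaging.grab_frame("wrist");cv2.imwrite(f"pics/w{k}.png",p[:,:,::-1])
im=cv2.imread(f"pics/w{k}.png");hsv=cv2.cvtColor(im,cv2.COLOR_BGR2HSV);P=cloud("wrist",d,s)
M=rot(s["ee_rot"])
for nm,lo,hi,z in [("yel",(20,150,100),(35,255,255),54),("blue",(105,150,60),(125,255,255),None)]:
    m=cv2.inRange(hsv,lo,hi);n,l,st,c=cv2.connectedComponentsWithStats(m)
    for i in range(1,n):
        if st[i,4]>=150 and c[i][1]<360:
            zz=z or s["eef_pos"][2]+12.7
            cs,_=cv2.findContours((l==i).astype(np.uint8),0,cv2.CHAIN_APPROX_NONE);e=cv2.fitEllipse(max(cs,key=len))
            w=ray("wrist",*e[0],zz,s);x,y,ww,hh=st[i,:4];w2=ray("wrist",x+ww/2-.5,y+hh/2-.5,zz,s)
            print(nm,st[i],np.round(e[0],1),"w",w.round(1),"bbox",w2.round(1),"dep",np.median(P[l==i],0).round(1),"tool",(M.T@(w-s["eef_pos"])).round(1))
z=M.T@np.array([0,0,-1.]);print("fixrot deg",np.degrees(np.cross([0,0,1],z)).round(2))
E
python3 look.py 8
```

```text
t19.40 pos [625.4 -76.1 165.4] xdir -34.63 tilt [-0.0245  0.006  -0.9997] F [-0.39 -0.81 -0.33] open 0.424
yel [302  51  20  39 582] [311.2  69.9] w [ 711.  -127.9   54. ] bbox [ 710.8 -128.    54. ] dep [ 708.5 -127.    91.3] tool [102.4  -7.  109. ]
yel [336 148  10  19 179] [340.7 157.1] w [ 656. -113.   54.] bbox [ 656.2 -112.9   54. ] dep [ 655.2 -112.9   49.2] tool [ 48.7  12.  110.4]
yel [ 304  177   75   74 1126] [341.2 213.2] w [624.1 -92.   54. ] bbox [624.  -91.7  54. ] dep [623.2 -92.2  52.3] tool [ 10.5  12.8 111.3]
blue [ 275  261   97   92 6957] [323.2 306.8] w [626.8 -77.6 178.1] bbox [627.  -77.6 178.1] dep [626.2 -77.2 176.6] tool [  1.7   0.6 -12.7]
fixrot deg [ 0.52  1.35 -0.  ]
```

View pics/w8.png

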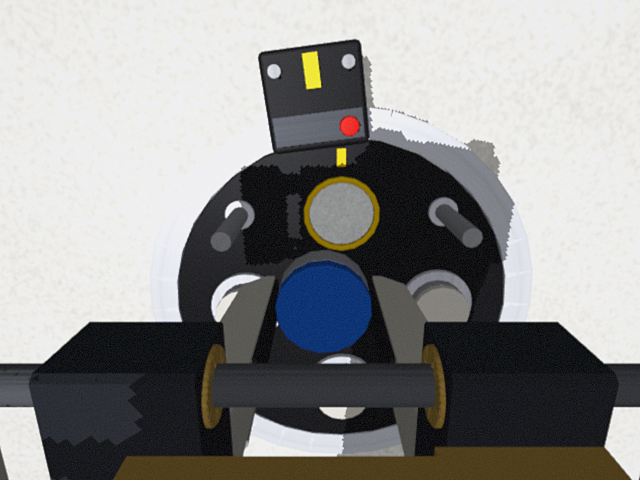

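The bay at (341,213) is clear and the button at (350,126) is low. The held chamber at (323,307) sits about 1.5 mm along tool x.

Call:
{"op": "carry_out", "data": {"commands": [0.5,1.35,0,4,6,0,0.2,0,0,0,4,6,8,0.2,0,0,0,0,0,15,0.2,0,0,0,0,0,15,0.2,0,0,0,0,0,10,0.2,0,0,0,0,0,5,0.2,0,0,0,0,0,0,0.2]}}

```text
time: 20.15
eef_pos: [622.1, -95.4, 107.0]
ee_rot: [0.0, 0.954, -0.301, -0.001]
wrist_force: [-0.1, 0.0, -0.3]
opening: 0.422
```

```bash
python3 look.py 9; python3 -c "
from h import *
info([622.9,-91.1,65])"
```

```text
t20.15 pos [622.1 -95.4 107. ] xdir -35.06 tilt [-2.9e-03  4.0e-04 -1.0e+00] F [-0.12  0.05 -0.26] open 0.422
yel [251  59  27  49 955] [264.1  82.7] w [ 713.3 -124.2   54. ] bbox [ 713.2 -124.1   54. ] dep [ 708.4 -127.    91.4] tool [ 91.3 -28.9  52.7]
yel [308 177  12  23 256] [313.7 188.1] w [ 656.  -113.7   54. ] bbox [ 656.1 -113.7   54. ] dep [ 655.3 -113.    49.2] tool [38.4 -4.5 52.9]
yel [ 269  212   93   72 1082] [315.4 256.1] w [624.2 -92.3  54. ] bbox [628.4 -95.   54. ] dep [ 637.1 -100.1   52.5] tool [-0.  -3.8 53. ]
blue [ 275  261   97   91 6942] [323.3 306.7] w [623.2 -96.9 119.7] bbox [623.5 -97.  119.7] dep [622.6 -96.5 118.2] tool [  1.7   0.6 -12.7]
fixrot deg [ 0.08  0.15 -0.  ]
t20.20 pos [622.2 -95.5 107.3] xdir -35.06 tilt [-2.6e-03  3.0e-04 -1.0e+00] F [-0.85  0.5  -1.03] open 0.425
shift [-1.9 -4.  42.3]
```

View pics/w9.png

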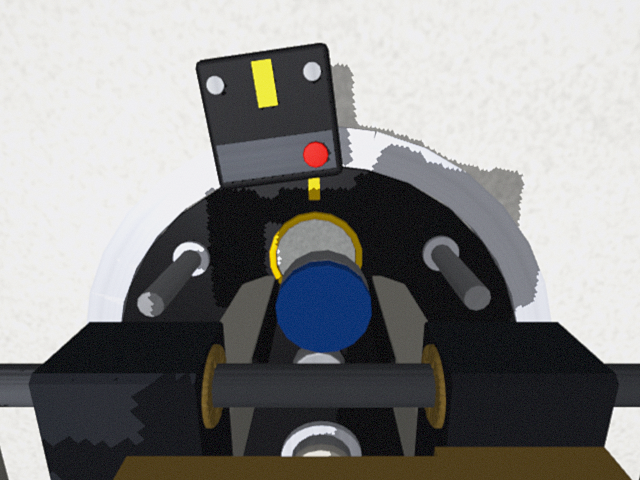

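Call:
{"op": "carry_out", "data": {"commands": [0,0.15,0,-1.7,-4.2,0,0.2,0,0,0,0,0,8,0.2,0,0,0,0,0,12,0.2,0,0,0,0,0,10,0.2,0,0,0,0,0,5,0.2,0,0,0,0,0,0,0.2,0,0,0,0,0,0,0.2]}}

```text
time: 20.9
eef_pos: [624.1, -90.0, 69.7]
ee_rot: [0.001, 0.954, -0.301, 0.001]
wrist_force: [0.8, -0.4, -1.4]
opening: 0.423
```

```bash
python3 look.py 10; python3 -c "
from h import *
info([622.8,-91.3,57])"
```

```text
t20.90 pos [624.1 -90.   69.7] xdir -34.98 tilt [ 8.0e-04 -1.4e-03 -1.0e+00] F [ 0.77 -0.43 -1.41] open 0.423
yel [ 249   39   34   63 1544] [265.8  69.9] w [ 714.2 -125.    54. ] bbox [ 714.2 -124.9   54. ] dep [ 708.4 -127.    91.4] tool [ 93.9 -23.   15.8]
yel [317 189  15  25 329] [324.6 200.9] w [ 655.6 -113.5   54. ] bbox [ 655.7 -113.2   54. ] dep [ 654.7 -112.8   49.2] tool [39.2  1.1 15.8]
yel [ 272  228  109   51 1141] [326.  276.8] w [625.4 -93.3  54. ] bbox [ 635.1 -100.    54. ] dep [ 641.3 -105.6   52.5] tool [ 2.9  1.9 15.7]
blue [ 275  261   97   93 6958] [323.3 306.9] w [625.  -91.4  82.4] bbox [625.  -91.2  82.4] dep [624.5 -91.1  80.9] tool [  1.6   0.6 -12.7]
fixrot deg [ 0.04 -0.08  0.  ]
t20.95 pos [624.1 -90.   69.8] xdir -34.98 tilt [ 8.0e-04 -1.4e-03 -1.0e+00] F [-1.04 -0.35 -0.27] open 0.423
shift [-0.3  1.8 12.8]
```

View pics/w10.png

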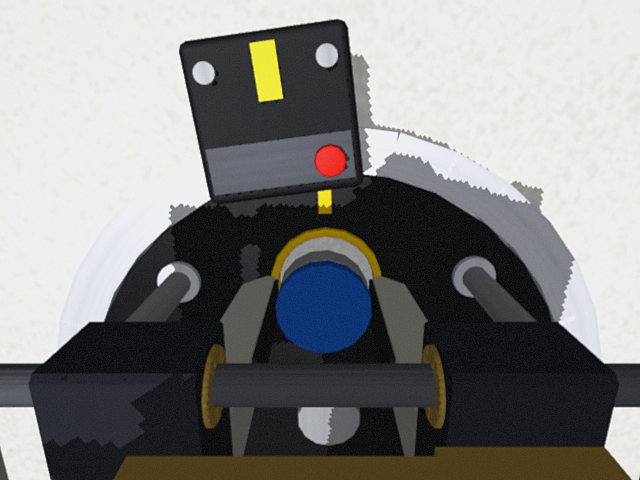

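Call:
{"op": "carry_out", "data": {"commands": [0,0,0,-0.2,1.2,0,0.2,0,0,0,0,0,3,0.2,0,0,0,0,0,2,0.2,0,0,0,0,0,0,0.2]}}

```text
time: 21.35
eef_pos: [623.6, -91.3, 65.3]
ee_rot: [0.0, 0.954, -0.301, 0.001]
wrist_force: [1.1, 0.2, -0.7]
opening: 0.421
```

```bash
python3 look.py 11; python3 -c "
from h import *
info([622.8,-91.3,57])"
```

```text
t21.35 pos [623.6 -91.3  65.3] xdir -34.99 tilt [ 0.0024 -0.0016 -1.    ] F [ 1.11  0.16 -0.69] open 0.421
yel [ 243   38   35   65 1634] [260.   69.8] w [ 714.5 -124.7   54. ] bbox [ 714.4 -124.6   54. ] dep [ 708.4 -127.    91.4] tool [ 93.5 -24.7  11.6]
yel [314 192  15  25 325] [321.7 204.1] w [ 655.5 -113.4   54. ] bbox [ 655.7 -113.2   54. ] dep [ 654.6 -112.7   49.2] tool [38.7 -0.1 11.4]
yel [ 269  232  110   47 1114] [323.6 279.4] w [626.1 -93.9  54. ] bbox [ 635.8 -100.6   54. ] dep [ 642.1 -105.5   52.5] tool [ 3.4  0.7 11.3]
blue [ 275  261   97   93 6966] [323.2 306.9] w [624.6 -92.6  78. ] bbox [624.6 -92.5  78. ] dep [624.  -92.3  76.5] tool [  1.6   0.6 -12.7]
fixrot deg [-0.   -0.16  0.  ]
t21.40 pos [623.7 -91.3  65.4] xdir -34.99 tilt [ 0.0024 -0.0016 -1.    ] F [-0.09 -0.02 -0.34] open 0.426
shift [-0.7  0.5  8.4]
```

View pics/w11.png

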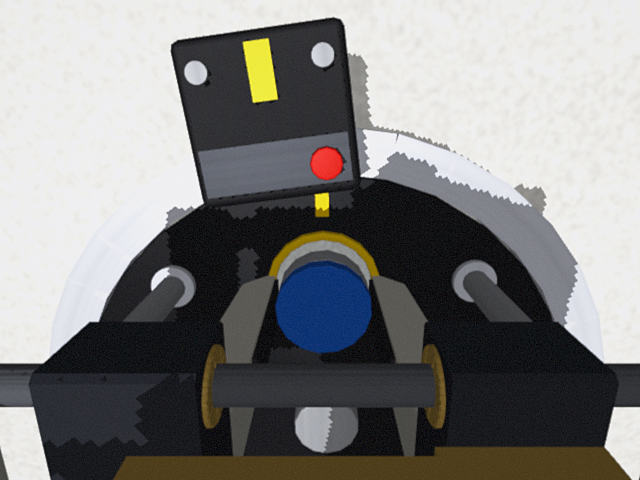

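Centred. Easing down.

Call:
{"op": "carry_out", "data": {"commands": [0,-0.15,0,-0.3,0,1.5,0.2,0,0,0,0,0,1.2,0.2,0,0,0,0,0,1,0.2]}}

```text
time: 21.7
eef_pos: [623.6, -91.1, 61.7]
ee_rot: [-0.0, 0.954, -0.301, 0.0]
wrist_force: [-0.1, 0.4, -0.5]
opening: 0.423
```

Call:
{"op": "carry_out", "data": {"commands": [0,0,0,0,0,1,0.2,0,0,0,0,0,1,0.2]}}

```text
time: 21.9
eef_pos: [623.6, -91.1, 59.4]
ee_rot: [-0.0, 0.954, -0.301, 0.0]
wrist_force: [-1.3, 0.6, -0.6]
opening: 0.423
```

```bash
python3 -c "
from h import *
info([623.5,-91.3,57])"
```

```text
t21.90 pos [623.6 -91.1  59.4] xdir -34.98 tilt [ 5.e-04 -0.e+00 -1.e+00] F [-1.32  0.63 -0.57] open 0.423
shift [0.  0.2 2.4]
```

Call:
{"op": "carry_out", "data": {"commands": [0,0,0,0,0,0.8,0.2,0,0,0,0,0,0.5,0.2]}}

```text
time: 22.1
eef_pos: [623.5, -91.1, 57.9]
ee_rot: [-0.0, 0.954, -0.301, 0.0]
wrist_force: [-0.3, 0.2, -1.2]
opening: 0.42
```

Call:
{"op": "carry_out", "data": {"commands": [0,0,0,0,0,0.4,0.2,0,0,0,0,0,0.1,0.2]}}

```text
time: 22.3
eef_pos: [623.5, -91.1, 57.3]
ee_rot: [-0.0, 0.954, -0.301, 0.0]
wrist_force: [-0.4, -0.2, -1.1]
opening: 0.425
```

Call:
{"op": "carry_out", "data": {"commands": [0,0,0,0,0,0.5,0.2,0,0,0,0,0,0,0.2]}}

```text
time: 22.5
eef_pos: [623.6, -91.1, 57.4]
ee_rot: [-0.0, 0.954, -0.301, 0.0]
wrist_force: [0.5, 0.3, -0.5]
opening: 0.421
```

Call:
{"op": "carry_out", "data": {"commands": [0,0,0,0,0,0.7,0.2,0,0,0,0,0,0.2,0.2]}}

```text
time: 22.7
eef_pos: [623.7, -91.1, 57.3]
ee_rot: [-0.001, 0.954, -0.301, 0.0]
wrist_force: [-1.4, 0.4, 2.0]
opening: 0.423
```

The chamber is on the floor (Fz went from about −1 to +2 N and z is unchanged). Release.

Call:
{"op": "carry_out", "data": {"commands": [0,0,0,0,0,-0.3,0.43,0,0,0,0,0,0,0.45,0,0,0,0,0,0,0.48,0,0,0,0,0,0,0.52,0,0,0,0,0,0,0.56,0,0,0,0,0,0,0.56]}}

```text
time: 23.3
eef_pos: [623.9, -91.3, 57.2]
ee_rot: [-0.0, 0.954, -0.301, 0.001]
wrist_force: [0.4, 0.3, 0.4]
opening: 0.557
```

```bash
python3 look.py 12
```

```text
t23.30 pos [623.9 -91.3  57.2] xdir -34.99 tilt [ 1.6e-03  4.0e-04 -1.0e+00] F [0.43 0.27 0.37] open 0.557
yel [ 238   34   38   69 1850] [256.4  67.8] w [ 714.8 -124.5   54. ] bbox [ 714.7 -124.5   54. ] dep [ 708.4 -127.1   91.4] tool [ 93.5 -24.9   3.4]
yel [315 198  15  24 339] [322.2 209.4] w [ 655.2 -113.3   54. ] bbox [ 655.3 -113.2   54. ] dep [ 654.5 -112.6   49.2] tool [38.3  0.1  3.3]
yel [ 266  237  116   89 1746] [323.7 293.1] w [623.8 -92.1  54. ] bbox [628.6 -95.3  54. ] dep [ 636.7 -104.5   52.5] tool [0.3 0.8 3.2]
blue [ 276  261   95   93 6907] [323.3 307.5] w [624.7 -92.5  69.9] bbox [624.9 -92.5  69.9] dep [624.2 -92.1  68.6] tool [  1.3   0.6 -12.7]
fixrot deg [-0.07 -0.06  0.  ]
```

View pics/w12.png

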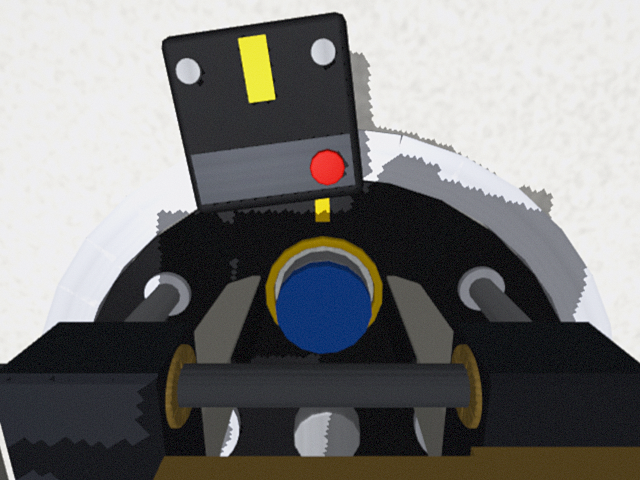

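The jaws are free of the chamber at (323,307), which sits in the rim. Rising straight up.

Call:
{"op": "carry_out", "data": {"commands": [0,0,0,0,0,-3,0.56,0,0,0,0,0,-8,0.56,0,0,0,0,0,-15,0.56,0,0,0,0,0,-30,0.56,0,0,0,0,0,-40,0.56,0,0,0,-20,0,-30,0.56,0,0,0,-30,0,-10,0.56,0,0,0,-30,0,0,0.56,0,0,0,-10,0,0,0.56,0,0,0,0,0,0,0.56]}}

```text
time: 24.35
eef_pos: [548.4, -40.8, 206.9]
ee_rot: [-0.001, 0.953, -0.302, 0.003]
wrist_force: [0.7, 0.4, -1.6]
opening: 0.558
```

```bash
python3 look.py 13;python3 - <<'E'
from h import *
p,d=imaging.grab_frame("side");cv2.imwrite("pics/s13.png",cv2.resize(p[200:290,330:450,::-1],None,fx=5,fy=5,interpolation=cv2.INTER_CUBIC))
E
```

```text
t24.35 pos [548.4 -40.8 206.9] xdir -35.21 tilt [ 6.4e-03  8.0e-04 -1.0e+00] F [ 0.68  0.42 -1.62] open 0.558
yel [316  29   9  19 171] [320.  38.] w [ 654.7 -112.7   54. ] bbox [ 654.7 -112.7   54. ] dep [ 655.4 -113.    49.2] tool [127.5  -1.8 153.5]
yel [ 286   57   72   76 1172] [321.3  94.2] w [623.3 -91.6  54. ] bbox [623.1 -91.6  54. ] dep [624.5 -92.4  52.4] tool [ 89.8  -1.  153.3]
blue [ 294   65   55   58 2533] [321.   93.7] w [616.7 -88.7 219.6] bbox [616.7 -88.8 219.6] dep [623.1 -91.3  68.6] tool [ 83.5  -0.2 -12.3]
fixrot deg [-0.25 -0.27  0.  ]
```

View pics/w13.png

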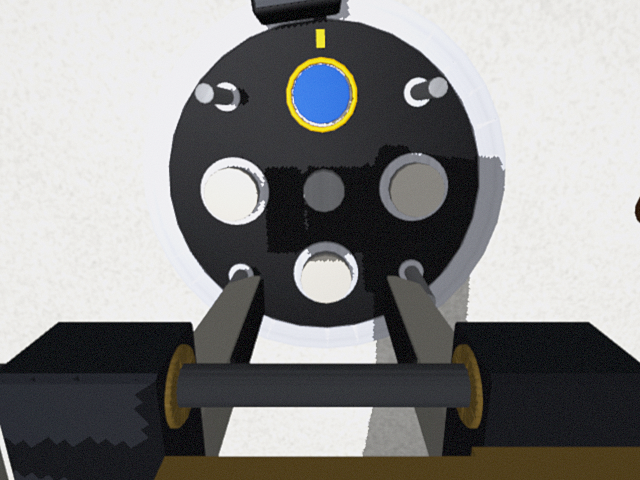

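View pics/s13.png

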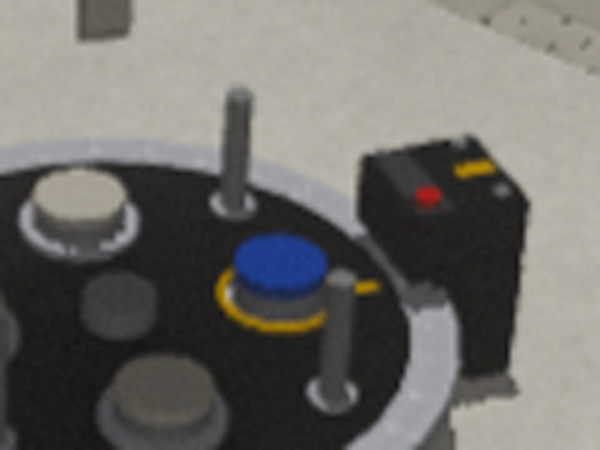

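The blue chamber at (321,94) sits centred in the yellow rim. The side view shows it flat and the red button low. The arm is clear, so I'll hand in.

```bash
python3 -c "
from h import *
print(order.close_job())"
```

```text
the job is handed in; nothing more can be done
None
```

The carousel is turned with the catch engaged, the blue-capped chamber is in the empty bay, and the job was handed in at about 24.5 s. No verdict was reported.

- **Turning:** I pushed the post nearest the robot clockwise with shut fingers. The wrist force read about 3–5 N at each check. About 7° past the yellow mark the force suddenly dropped to zero and the red button sank. I backed off after that.
- **Placing:** I gripped the chamber, lowered it in small steps until the floor was felt (about 2 N), and opened the jaws a little. Then I rose straight up.
- **Last checks:**
  - The final pictures show the chamber flat and centred, within about 2 mm of the bay centre.
  - The button was still low and the arm stood clear, about 150 mm higher.
- **Not checked:**
  - I did not re-measure the jar, box and bottle at the end; the planned paths stayed clear of them.
  - The catch drop was judged from the button only. It looked slightly higher in the first picture after the drop than in the last.

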